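# Check the balance: brass weight from the accessory crate, cover folded shut

### The arm

A 7-joint arm with a two-finger parallel gripper is mounted at the origin on the work surface. World frame = base frame: x ahead of the robot, y to its left, z up, the work surface at z = 0. Lengths are in mm, angles in rad, forces in N, time in s.
With the tool pointing down it reaches from about 425 to 1025 mm from the base axis. Payload 9.4 kg.
Tool frame: the origin (TCP) lies on the centre line of the jaws, within the pads' length; the fingertips stand 17 mm ahead of it and the grasp point (between the pads) lies 2 mm behind it; z points along the fingers, y is the direction in which the jaws open and shut (so a half turn about z gives the same grasp; the last joint's range is limited). The gripper opens to 85 mm and grips with 20 to 120 N. Pads are 22 mm wide; open, the fingers measure 114 mm over their backs; the gripper's body (76 mm by 85 mm) begins 54 mm behind the grasp point. The pads swing forward as they close: fully open they stand 13 mm farther back than shut.
Start: joints at [1.166, 0.599, -0.003, 1.599, 0.002, 0.943, -0.08], TCP at [233.413, -686.398, 248.275] pointing down, gripper open.
Joint ranges: [-2.57, 2.57], [-0.35, 1.97], [-1.29, 1.29], [0.11, 2.56], [-1.05, 4.19], [0.11, 1.86], [-2.63, 2.63]. Speed limits (rad/s): [2.22, 2.22, 3.01, 3.01, 3.14, 3.14, 3.14].

### API

Orientations are given as a unit quaternion [w, x, y, z].
In Python, from workcell import manip gives the robot as it stands.
- The arm moves only by the shell command python3 -m inch 'ROWS' [FORCE]. ROWS is JSON, a list of rows, each an object with "fingers": the closure, from -1 (fully open) to 1 (shut); "travel": the shift along the tool's x, y, z in m, a list of three; "yaw": the turn about the tool's z in rad. A call has 1 to 12 rows; each row is the pose to reach, as a shift and turn from the pose commanded when the call began, along the tool's axes at that moment; what a row does not reach only later rows make up. A row lasts 1/8 s, in which the tool goes at most 62.5 mm and 10.7 degrees, less where a joint would pass 70% of its speed; a pose out of reach is approached as far as the arm can. A call with a gripper value outside its range is refused whole. The fingers move at their own pace and stop on an object; FORCE is the grip in N (left out, the last holds). Time passes only in rows, so rows that repeat a pose let the fingers close. It gives the time, the measured TCP pose, the force and the opening at its end, in the units of the state.
- manip.get_obs(): the state, without advancing time (a new reading comes with each control period).
- manip.get_image(name): name is "scene" or "top" or "wrist"; returns (picture, depth): 480x640x3 uint8, red, green, blue; 480x640 float32, mm along the optical axis (not along the pixel's ray), 0 where there is no reading.
- manip.camera_params(name): a dict with "vfov" (degrees; the focal length in pixels is half the picture's height over the tangent of half this angle, whatever the lens; pixels are square), "cx", "cy" (the principal point, pixels), "pose" (4x4, takes a point from camera to world coordinates); the wrist camera has in their place "mount" (4x4, takes a point from camera to tool coordinates, whose origin is the TCP and whose axes are the flange's). Camera axes: x right, y up, looking along -z (the intrinsics and any distortion apply to the point x, -y, -z); pixel columns grow to the right and rows downward; lengths in mm; the calibration is good to about 2 mm. A picture is of the moment at which its call begins: read the wrist's pose just before it. camera_params takes no time and is no camera call.
- manip.job_done(): hands the job in, once; it reports no verdict.
The state is a dict: "clock": time; "joints": joint angles; "joint_velocities": joint speeds; "joint_efforts": joint torques, N m; "tool_pos": TCP position; "tcp_rot": TCP orientation; "wrist_force": force on the tool from outside, world axes, zero at the start; "moment": the same for the moment, N m; "grip_width": opening from 0.0 (shut) to 1.0 (fully open).
Only numpy, scipy, OpenCV 4.12 (cv2) and the standard library are available. Lean on these libraries where they do the work, as an engineer would, in place of code of your own. Each camera call takes 0.05 s, during which the arm holds its last target.

### The job

Check the balance: pick the brass weight out of the crate of accessories and set it down gently, upright, in the middle of the balance's pan, and let go of it. Then fold the hinged draught cover fully down over it without slamming it. All the other parts stay in the crate, and the mortar, the beaker and the jar on the bench stay where they are.

Things in the scene. Friction and masses are not known exactly. Their poses are not given: they have to be found in the camera images.
- brass_weight: The target: a solid brass calibration weight (yellow metal), 300-480 g, standing upright in the crate. Body a cylinder 38 mm in diameter and 38 mm high, on it a neck 14 mm in diameter and a knob 24 mm in diameter from 46 to 54 mm height. Origin: centre of its underside, z up along its axis.
- steel_weight: A look-alike weight of the same shape and size but of silver-grey steel, standing in the crate; stays there. Origin: centre of its underside.
- stopper: Black rubber stopper in the crate, a cone frustum 30 mm (foot) to 38 mm (top) in diameter, 34 mm high. Origin: centre of its underside.
- vial: Small green glass jar with white cap in the crate, 32 mm in diameter, 48 mm high. Origin: centre of its underside.
- stir_bar: White stir bar lying in the crate, 48 x 12 x 12 mm, long along its x axis. Origin: centre of its underside.
- boss_head: Blue boss-head clamp in the crate, block 36 x 30 x 28 mm with a steel screw out of its +x side (to 30 mm from its origin) and a black cap 16 mm wide on top, 38 mm high in all. Origin: centre of its underside.
- small_bar: Small white stir bar lying in the crate, 24 x 9 x 9 mm, long along its x axis. Origin: centre of its underside.
- cap_nut: Small dark steel disc nut lying in the crate, 19 mm in diameter, 10 mm high. Origin: centre of its underside.
- crate_in (a point): Centre of the inner floor of the grey open crate (fixed to the bench), 4 mm above the bench. Inside 175 mm along x, 251 mm along y; walls 4 mm thick, rim 41 mm above this floor. Six larger parts stand in it in two rows, about 75 mm apart, with two small ones between the rows.
- pan_centre (a point): Centre of the upper face of the balance's round steel pan, 110 mm in diameter, 45 mm above the bench. Axes: x to the balance's rear, y to its hinge side, z up. Around it a square draught shield with clear walls 4 mm thick, 178 mm inside, rim 65 mm above this point. The white housing with the display reaches 180 mm to the front (-x), up to 38 mm above the bench.
- cover (a joint): Hinge angle of the draught cover in rad: 0 = folded down flat on the shield's rim (closed), 1.57 = standing upright, up to 2.1 = leaning outward. A stiff hinge (about 0.25 N m): it stays where it is left.
- cover_hinge (a point): Middle of the cover's hinge line, which runs along the balance's x, on the shield's outer top edge 93 mm along the balance's y from the pan's centre, 110 mm above the bench. Axes turn with the cover: its plate runs 186 mm along its own -y, 186 mm wide along x, 6 mm thick along +z (+z: outer face, up when closed, turned outward when upright). Blue frame, clear middle.
- cover_tab (a point): Middle of the small blue tab (60 mm wide along x, 14 mm long, 6 mm thick) at the cover's free edge, 198 mm from the hinge.
- mortar: White porcelain mortar with its pestle, 116 mm in diameter, 65 mm high (pestle to 100 mm), beyond the crate; bystander. Origin: centre of its underside.
- beaker: Empty glass beaker, 76 mm in diameter, 100 mm high, beyond the balance; bystander. Origin: centre of its underside.
- reagent: Amber jar with blue cap, 66 mm in diameter, 120 mm high, to the right of the crate; bystander. Origin: centre of its underside.
- pan: The balance's steel pan itself, a disc 110 mm in diameter and 6 mm thick, fixed to the balance. Origin: centre of its underside, 6 mm below pan_centre.
Not all that is in view belongs to the job. Of the things that look like the brass_weight, the smallest one is meant. Leave any orange look-alike of the vial alone.

How it is judged:
By the outcome, as a careful person would: the job done as asked, in the order asked, and still so for the second after the job is handed in, with the robot touching nothing.
It also fails if it takes over 58 s, if anything falls off the work surface, if the arm or the gripper's body presses on something with over 40 N, if the wrist force passes 120 N, or if a joint passes its speed limit or range.

## Working session

There is one attempt and no reset: what is moved stays moved. The work goes in short steps, Python scripts to look and compute and a shell command to move; the robot and the scene stay as the last step left them, time stands still between calls to the robot, and variables do not carry over. Pictures are saved under pics/ and viewed, and the job is handed in when it is done.

```bash
ls; mkdir -p pics
python3 - <<'E'
from workcell import manip
import cv2,json
print(manip.get_obs())
for n in ("scene","top","wrist"):
    p=manip.camera_params(n); print(n,p)
    im,d=manip.get_image(n)
    import numpy as np
    np.savez(f"pics/{n}0.npz",im=im,d=d)
    cv2.imwrite(f"pics/{n}0.png",im[:,:,::-1])
E
```

```text
pics
{'clock': 0.0, 'joints': array([ 1.16631534,  0.60013198, -0.00256712,  1.60014632,  0.00178367,
        0.94290938, -0.07981867]), 'joint_velocities': array([ 9.33894322e-04,  2.16406586e-03, -6.44436100e-06,  3.06296254e-04,
       -7.72136826e-04,  4.55773860e-04,  1.69495880e-04]), 'joint_efforts': array([ 4.48907067e-04, -7.76452804e+01,  1.56517021e+00, -2.58015400e+01,
        1.22217176e-02,  8.92596116e-03, -2.43387689e-05]), 'tool_pos': array([ 233.26417283, -685.96448304,  247.4057651 ]), 'tcp_rot': array([-7.73789349e-04,  9.86595597e-01,  1.63182391e-01, -1.88311913e-04]), 'wrist_force': array([-0.42232729,  0.27690192, -0.14634291]), 'moment': array([ 0.01780523,  0.01566004, -0.03590057]), 'grip_width': 1.002288372709424}
scene {'vfov': 48.33647395973444, 'cx': 317.1533399293063, 'cy': 238.71625641543076, 'pose': array([[ 1.10152856e-01, -8.35875020e-01,  5.37753938e-01,
         1.11041510e+03],
       [ 9.93854150e-01,  9.86021267e-02, -5.03144968e-02,
        -1.31634196e+02],
       [-1.09670509e-02,  5.39991269e-01,  8.41599164e-01,
         9.50286469e+02],

[... 255 characters left out ...]
31e+02],
       [-9.99812676e-01, -8.37345319e-03,  1.74498579e-02,
        -6.98312885e+01],
       [ 1.67080780e-02,  8.17019517e-02,  9.96516749e-01,
         1.42184590e+03],
       [ 0.00000000e+00,  0.00000000e+00,  0.00000000e+00,
         1.00000000e+00]])}
wrist {'vfov': 58.043720988017114, 'cx': 322.4820417678446, 'cy': 238.686172519049, 'mount': array([[-1.48724436e-03,  9.50276482e-01,  3.11403912e-01,
         7.93154724e+01],
       [ 9.99998713e-01,  1.60071041e-03, -1.08781572e-04,
        -3.81169094e-01],
       [-6.01840052e-04,  3.11403349e-01, -9.50277639e-01,
        -1.25302279e+02],
       [ 0.00000000e+00,  0.00000000e+00,  0.00000000e+00,
         1.00000000e+00]])}
```

View pics/scene0.png

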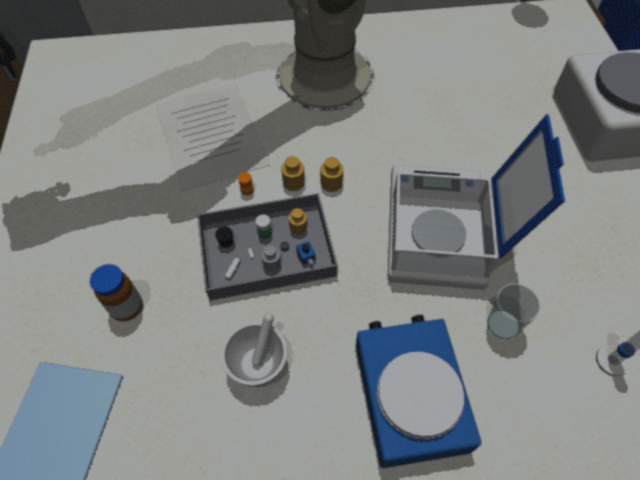

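View pics/top0.png

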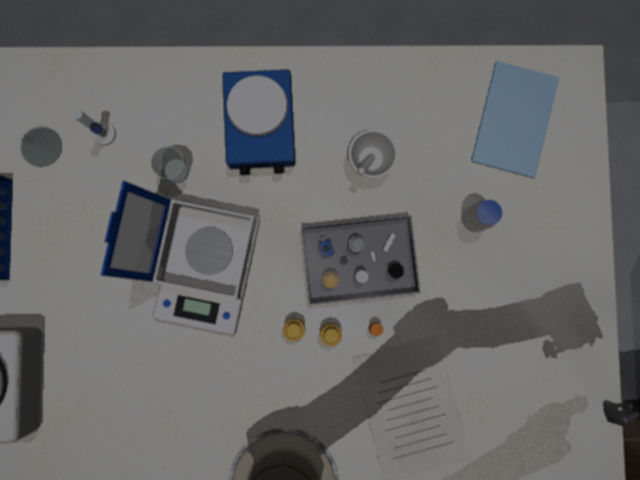

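View pics/wrist0.png

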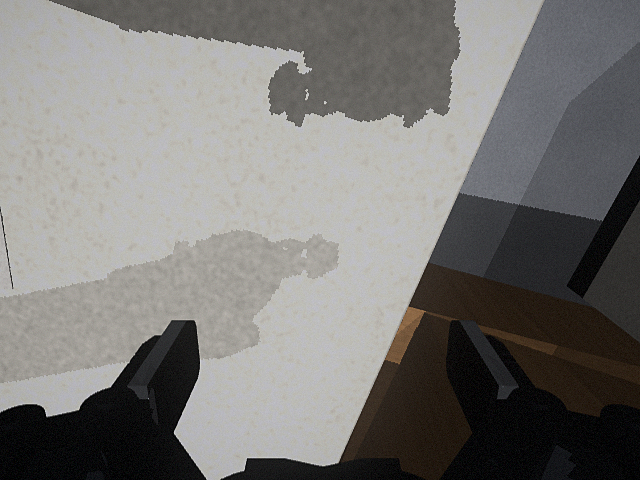

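The top view shows the brass weight in the crate at about (330,279), with larger brass look-alikes outside the crate at (293,329) and (331,334). The pan is at (209,250), and the cover leans outward to its left, with its tab near (109,228). Next I'll measure these.

```bash
cat > h.py <<'E'
import numpy as np, cv2
from workcell import manip
from scipy.spatial.transform import Rotation as R
def K(p): f=240/np.tan(np.radians(p['vfov']/2)); return f,p['cx'],p['cy']
def tcp(o):
    q=o['tcp_rot']; T=np.eye(4); T[:3,:3]=R.from_quat([q[1],q[2],q[3],q[0]]).as_matrix(); T[:3,3]=o['tool_pos']; return T
def pose(n,o=None):
    p=manip.camera_params(n)
    return p, (p['pose'] if n!='wrist' else tcp(o)@p['mount'])
def ray(n,u,v,o=None):
    p,T=pose(n,o); f,cx,cy=K(p)
    d=T[:3,:3]@np.array([(u-cx)/f,-(v-cy)/f,-1.]); return T[:3,3],d
def onz(n,u,v,z,o=None):
    c,d=ray(n,u,v,o); return c+d*(z-c[2])/d[2]
def dep(n,u,v,D,o=None):
    c,d=ray(n,u,v,o); return c+d*D
def proj(n,X,o=None):
    p,T=pose(n,o); f,cx,cy=K(p); q=np.linalg.inv(T)@np.append(X,1)
    return cx+f*q[0]/-q[2], cy-f*q[1]/-q[2]
E
python3 - <<'E'
from h import *
np.set_printoptions(precision=1,suppress=True)
for n in("top","scene"):
    z=np.load(f"pics/{n}0.npz"); im,d=z['im'],z['d']
    hsv=cv2.cvtColor(im,cv2.COLOR_RGB2HSV)
    m=cv2.inRange(hsv,(15,120,60),(30,255,255)); 
    k,l,s,c=cv2.connectedComponentsWithStats(m)
    for i in range(1,k):
        if s[i,4]>30:
            dd=d[l==i]; print(n,'brass',s[i],c[i],np.percentile(dd[dd>0],[5,50]), onz(n,*c[i],40),dep(n,*c[i],np.median(dd)))
    if n=="top": pts=dict(panc=(209,250),mid=(360,258),bench=(450,120),c1=(302,225),c2=(409,215),c3=(418,290),c4=(310,302),covTopNear=(125,183),covBot=(103,275),tab=(109,228),hng1=(171,200),hng2=(156,280),nut=(344,260),bh=(326,246),steel=(357,242),vial=(362,275),stop=(396,270),bar=(389,241),sb=(373,256),beak=(172,163),mort=(371,153))
    else: pts=dict(panc=(439,232),mid=(265,250),bench=(150,380),tab=(557,153),covA=(548,122),covB=(500,250),c1=(200,213),c2=(321,199),c3=(334,278),c4=(210,294))
    for a,(u,v) in pts.items():
        w=d[v-1:v+2,u-1:u+2]; w=w[w>0]; D=np.median(w) if len(w) else 0
        print(n,a,D,dep(n,u,v,D))
E
```

```text
top brass [284 319  20  22 354] [293.7 329.2] [1331.3 1351.4] [357.6 -27.5  40. ] [358.8 -28.   57.6]
top brass [320 324  21  22 358] [330.4 334.2] [1332.  1350.2] [ 345.4 -112.    40. ] [ 346.9 -111.4   59.1]
top panc 1375.2328 [541.7 167.1  45. ]
top mid 1422.0193 [ 522.2 -185.9    2.6]
top bench 1453.2404 [ 857.9 -411.4    2.7]
top c1 1426.294 [602.7 -47.8   2.5]
top c2 1391.8134 [ 619.9 -299.1   42.9]
top c3 1377.4661 [ 444.7 -316.1   43.3]
top c4 1372.1003 [419.6 -65.6  42.2]
top covTopNear 1141.558 [656.4 287.1 286.8]
top covBot 1124.8651 [480.2 325.  288.4]
top tab 1119.4473 [568.2 311.  301.3]
top hng1 1320.2319 [649.7 241.1 107.7]
top hng2 1303.6914 [472.6 271.6 109.3]
top nut 1407.7622 [ 517.1 -146.8   15.8]
top bh 1382.3293 [ 548.8 -103.9   43.2]
top steel 1365.8298 [ 556.1 -174.8   61.6]
top vial 1367.5312 [ 480.5 -185.8   53.9]
top stop 1383.9031 [ 491.6 -266.4   39.8]
top bar 1413.5488 [ 561.4 -254.6   15.5]
top sb 1411.4624 [ 526.1 -216.    14.1]
top beak 1431.9874 [755.2 264.3   3.8]
top mort 1433.0555 [ 774.8 -215.5   12.7]
scene brass [282 157  21  24 354] [292.1 16
[... 209 characters left out ...]
.2 177.9] [1152.5 1158.6] [ 353.2 -218.2   40. ] [ 359.9 -217.4   48.1]
scene brass [289 208  17  19 251] [297.  217.4] [1091.2 1100.2] [ 471.6 -112.9   40. ] [ 477.5 -113.1   48.5]
scene brass [108 279  21  21  73] [119.8 291.5] [951.8 958.5] [ 603.6 -465.    40. ] [ 635.1 -444.3   96.7]
scene panc 1081.8416 [544.4 169.1  44.4]
scene mid 1047.4645 [ 554.4 -182.6   57.9]
scene bench 968.50104 [ 770.1 -409.     0.4]
scene tab 859.7967 [575.3 308.4 296.9]
scene covA 907.7693 [499.8 323.  289. ]
scene covB 970.12274 [642.4 244.8 119.1]
scene c1 1113.0377 [ 440.3 -312.7   45.1]
scene c2 1184.9362 [400.6 -54.9   0.5]
scene c3 1077.4753 [600.9 -51.5   0.4]
scene c4 1033.5468 [ 621.1 -296.    25. ]
```

Run:
```python
import cv2,numpy as np
a=cv2.imread('pics/top0.png'); b=cv2.imread('pics/scene0.png')
cv2.imwrite('pics/topz.png',cv2.resize(a[140:350,90:430],None,fx=2.3,fy=2.3,interpolation=cv2.INTER_CUBIC))
cv2.imwrite('pics/scz.png',cv2.resize(b[100:320,190:570],None,fx=2.1,fy=2.1,interpolation=cv2.INTER_CUBIC))
```

```text
(no output)
```

View pics/topz.png

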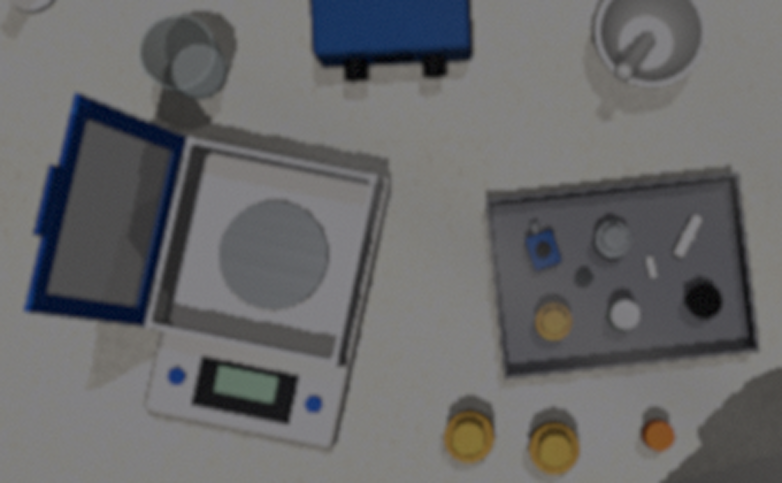

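View pics/scz.png

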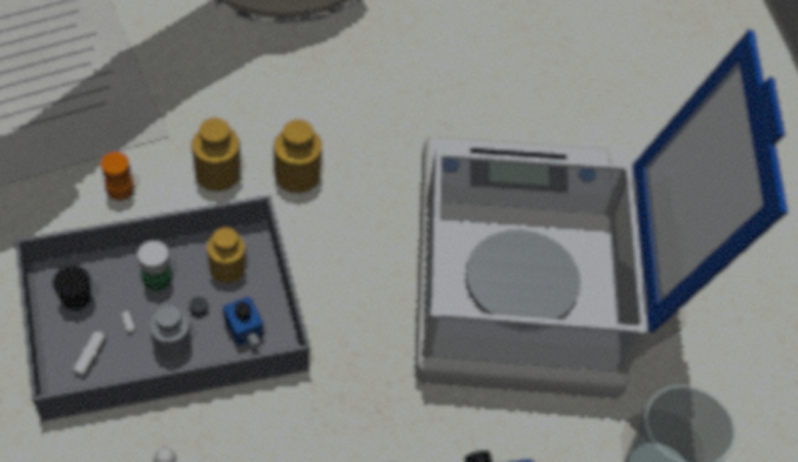

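```bash
python3 -m inch '[{"fingers":-0.3,"travel":[0.06,-0.05,0],"yaw":0.1},{"fingers":-0.3,"travel":[0.1,-0.1,0],"yaw":0.2},{"fingers":-0.3,"travel":[0.14,-0.15,0],"yaw":0.35},{"fingers":-0.3,"travel":[0.18,-0.2,0],"yaw":0.5},{"fingers":-0.3,"travel":[0.22,-0.25,0],"yaw":0.65},{"fingers":-0.3,"travel":[0.26,-0.3,0],"yaw":0.8},{"fingers":-0.3,"travel":[0.3,-0.35,0],"yaw":0.95},{"fingers":-0.3,"travel":[0.34,-0.4,0],"yaw":1.05},{"fingers":-0.3,"travel":[0.38,-0.44,0],"yaw":1.117},{"fingers":-0.3,"travel":[0.412,-0.466,0],"yaw":1.117},{"fingers":-0.3,"travel":[0.412,-0.466,0],"yaw":1.117},{"fingers":-0.3,"travel":[0.412,-0.466,0],"yaw":1.117}]' 40
python3 - <<'E'
from h import *
np.set_printoptions(precision=3,suppress=True)
o=manip.get_obs(); print(o['joints'],tcp(o),o['grip_width'])
im,d=manip.get_image('wrist'); np.savez('pics/w1.npz',im=im,d=d,T=tcp(o)); cv2.imwrite('pics/w1.png',im[:,:,::-1])
E
```

```text
clock: 1.65
tool_pos: [473.1, -112.7, 248.1]
tcp_rot: [0.0, 0.923, -0.384, -0.0]
wrist_force: [-0.2, 0.9, -0.3]
grip_width: 0.649
[-0.068  0.321  0.241  2.145 -0.118  0.688 -2.106] [[   0.705   -0.709   -0.001  473.101]
 [  -0.709   -0.705   -0.    -112.713]
 [  -0.       0.001   -1.     248.102]
 [   0.       0.       0.       1.   ]] 0.6490284917957342
```

View pics/w1.png

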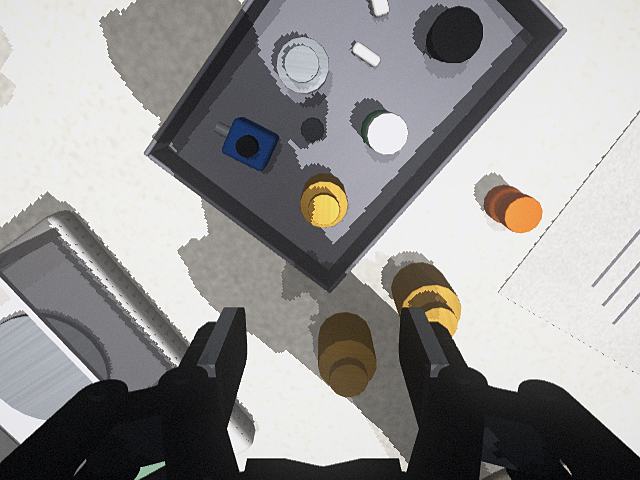

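Wrist view: the brass weight's knob is at about (325,211), centred between the jaws (column 322). The diagonal jaw direction clears the blue boss head, the vial and the nut.

Run:
```python
from h import *
np.set_printoptions(precision=1,suppress=True)
o=manip.get_obs(); z=np.load('pics/w1.npz'); im,d=z['im'],z['d']
hsv=cv2.cvtColor(im,cv2.COLOR_RGB2HSV)
m=cv2.inRange(hsv,(15,120,40),(32,255,255)); m[:160]=0;m[235:]=0;m[:,:290]=0;m[:,360:]=0
vs,us=np.nonzero(m); P=np.array([dep('wrist',u,v,d[v,u],o) for u,v in zip(us,vs)])
print(len(P),np.percentile(P[:,2],[5,50,95,99]))
k=P[P[:,2]>np.percentile(P[:,2],97)-4]; print('knob',k[:,:2].min(0),k[:,:2].max(0),(k[:,:2].min(0)+k[:,:2].max(0))/2,k[:,2].mean())
b=P[(P[:,2]<46)&(P[:,2]>30)]; print('body',b.min(0),b.max(0),len(b))
print(onz('wrist',325,211,58,o), 'top',onz('top',330,279.3,50))
T=np.load('pics/top0.npz');i2=cv2.cvtColor(T['im'],cv2.COLOR_RGB2HSV); mm=cv2.inRange(i2,(12,70,60),(30,255,255));mm[:265]=0;mm[295:]=0;mm[:,:315]=0;mm[:,345:]=0
v,u=np.nonzero(mm);print('topmask',u.min(),u.max(),v.min(),v.max(),onz('top',(u.min()+u.max())/2,(v.min()+v.max())/2,42))
for n,(u,v) in dict(vial=(385,133),nut=(313,130),bh=(248,146),rim=(340,285),rimL=(150,152),rimR=(562,30)).items(): print(n,dep('wrist',u,v,d[v,u],o))
```

```text
1925 [21.7 43.  58.5 59.1]
knob [ 459.7 -170.2] [ 528.4 -102.1] [ 494.  -136.2] 59.696803703606406
body [ 453.  -132.5   30.1] [490.  -95.2  44.8] 976
[ 469.7 -113.7   58. ] top [ 471.3 -112.1   50. ]
topmask 323 338 272 287 [ 471.  -113.5   42. ]
vial [ 478.5 -184.5   51. ]
nut [ 515.9 -146.9   14.1]
bh [ 543.6 -105.7   40.7]
rim [398.6 -62.5   0.9]
rimL [593.  -51.   43.3]
rimR [ 441.6 -317.5   45.4]
```

```bash
python3 -m inch '[{"fingers":-0.3,"travel":[-0.0006,0.002,0.05],"yaw":0},{"fingers":-0.3,"travel":[-0.0006,0.002,0.1],"yaw":0},{"fingers":-0.3,"travel":[-0.0006,0.002,0.14],"yaw":0},{"fingers":-0.3,"travel":[-0.0006,0.002,0.165],"yaw":0},{"fingers":-0.3,"travel":[-0.0006,0.002,0.185],"yaw":0},{"fingers":-0.3,"travel":[-0.0006,0.002,0.2],"yaw":0},{"fingers":-0.3,"travel":[-0.0006,0.002,0.212],"yaw":0},{"fingers":-0.3,"travel":[-0.0006,0.002,0.22],"yaw":0},{"fingers":-0.3,"travel":[-0.0006,0.002,0.22],"yaw":0}]'
python3 - <<'E'
from h import *
im,d=manip.get_image('wrist'); cv2.imwrite('pics/w2.png',im[:,:,::-1])
E
```

```text
clock: 2.82
tool_pos: [471.5, -113.6, 28.0]
tcp_rot: [0.0, 0.923, -0.385, -0.0]
wrist_force: [0.1, -0.6, -0.5]
grip_width: 0.652
```

View pics/w2.png

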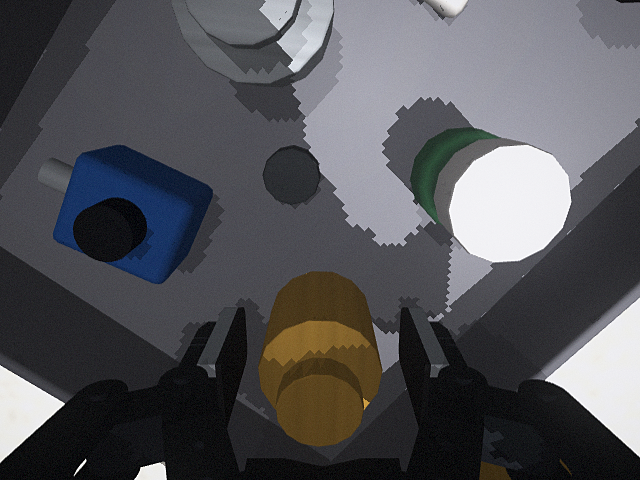

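The weight sits centred between the open pads, at about (320,370), with clear space around it. I'll close and lift.

```bash
python3 -m inch '[{"fingers":0.1,"travel":[0,0,0],"yaw":0},{"fingers":0.5,"travel":[0,0,0],"yaw":0},{"fingers":0.5,"travel":[0,0,0],"yaw":0},{"fingers":0.5,"travel":[0,0,0],"yaw":0},{"fingers":0.5,"travel":[0,0,-0.005],"yaw":0},{"fingers":0.5,"travel":[0,0,-0.015],"yaw":0},{"fingers":0.5,"travel":[0,0,-0.03],"yaw":0},{"fingers":0.5,"travel":[0,0,-0.06],"yaw":0},{"fingers":0.5,"travel":[0,0,-0.1],"yaw":0},{"fingers":0.5,"travel":[0,0,-0.14],"yaw":0},{"fingers":0.5,"travel":[0,0,-0.17],"yaw":0},{"fingers":0.5,"travel":[0,0,-0.17],"yaw":0}]' 50
python3 - <<'E'
from h import *
im,d=manip.get_image('wrist'); cv2.imwrite('pics/w3.png',im[:,:,::-1]);o=manip.get_obs();print(tcp(o),o['wrist_force'],o['joints'])
np.savez('pics/w3.npz',im=im,d=d)
hsv=cv2.cvtColor(im,cv2.COLOR_RGB2HSV); 
for v in (300,330,360,400,430): print(v,d[v,320],dep('wrist',320,v,d[v,320],o))
E
```

```text
clock: 4.38
tool_pos: [472.3, -113.6, 200.8]
tcp_rot: [-0.001, 0.923, -0.384, 0.002]
wrist_force: [-0.1, -0.7, -5.2]
grip_width: 0.425
[[ 7.04638290e-01 -7.09562670e-01  2.38686852e-03  4.71640572e+02]
 [-7.09564836e-01 -7.04640146e-01  8.74897077e-05 -1.13338922e+02]
 [ 1.61980395e-03 -1.75528656e-03 -9.99997148e-01  1.99365267e+02]
 [ 0.00000000e+00  0.00000000e+00  0.00000000e+00  1.00000000e+00]] [ 0.11227245  0.53166845 -4.41425807] [-0.05439672  0.3949168   0.2339582   2.19999692 -0.16946585  0.56051791
 -2.05383174]
300 137.88231 [ 484.54884961 -125.7697529   199.74384593]
330 126.84858 [ 482.05082631 -123.37201439  212.47477576]
360 118.0405 [ 479.68662983 -121.0846532   222.80886588]
400 115.44265 [ 473.5801621  -114.95376899  228.35858321]
430 118.50678 [ 466.66241477 -107.94192638  228.34349752]
```

View pics/w3.png

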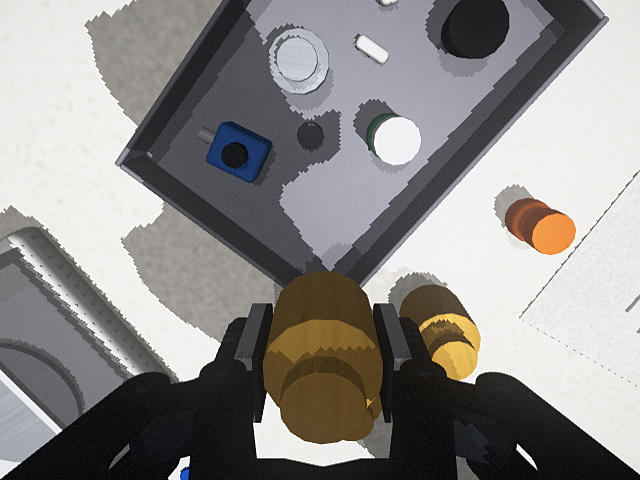

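Run:
```python
from h import *
np.set_printoptions(precision=1,suppress=True)
# pan centre from top0: mask of pan disc by depth cluster near z=45, and cover geometry
z=np.load('pics/top0.npz'); im,d=z['im'],z['d']
P={}
H=np.zeros(d.shape);X=np.zeros(d.shape+(3,))
p,T=pose('top'); f,cx,cy=K(p)
v,u=np.mgrid[:480,:640]
X=np.stack([(u-cx)/f*d,-(v-cy)/f*d,-d],-1)@T[:3,:3].T+T[:3,3]
s=(u>160)&(u<262)&(v>195)&(v<300)
print(np.histogram(X[s][:,2],bins=np.arange(0,130,5)))
m=(s&(np.abs(X[...,2]-45)<3)).astype(np.uint8)
k,l,st,c=cv2.connectedComponentsWithStats(m)
for i in range(1,k):
    if st[i,4]>100: print(st[i],c[i],X[l==i].mean(0))
# rim
r=s&(np.abs(X[...,2]-110)<5); print('rim pts',r.sum()); q=X[r][:,:2]; print(cv2.minAreaRect(q.astype(np.float32)))
# cover plate: points left, z>120 
cv_=(u<180)&(u>90)&(v>170)&(v<290)&(X[...,2]>125); q=X[cv_]; print(len(q),q.min(0),q.max(0))
n=np.linalg.svd(q-q.mean(0))[2][2]; print('normal',n*1.0,'mean',q.mean(0), 'tilt from vertical plane deg',np.degrees(np.arcsin(n[2])))
```

```text
(array([1040,  162,   16,   20,   28,  170, 1696, 2514, 1074, 1046,  238,
         78,   85,   84,   86,   81,   74,   78,   80,   57,   54,  265,
        464,   88,   43]), array([  0,   5,  10,  15,  20,  25,  30,  35,  40,  45,  50,  55,  60,
        65,  70,  75,  80,  85,  90,  95, 100, 105, 110, 115, 120, 125]))
[ 185  228   49   47 1194] [208.3 250.5] [540.6 168.6  45.3]
rim pts 729
((539.8895263671875, 169.8106689453125), (190.39183044433594, 187.336181640625), 77.99967956542969)
4683 [452.2 -69.8 125.1] [ 660.4  330.5 1421.8]
normal [-0.2 -1.  -0.2] mean [563.7 285.2 231.2] tilt from vertical plane deg -13.209318527801738
```

The weight hangs upright in the jaws: the knob top is 29 mm above the TCP, so the underside is about 25 mm below it. The pan is at about (540.3,169.2), the balance is yawed −12°, and the cover stands near 1.83 rad. I'll carry the weight over and turn the jaws to line up with the balance.

```bash
python3 -m inch '[{"fingers":0.5,"travel":[-0.008,-0.012,0],"yaw":-0.05},{"fingers":0.5,"travel":[-0.025,-0.04,0],"yaw":-0.13},{"fingers":0.5,"travel":[-0.05,-0.08,0],"yaw":-0.22},{"fingers":0.5,"travel":[-0.075,-0.12,0],"yaw":-0.32},{"fingers":0.5,"travel":[-0.1,-0.16,0],"yaw":-0.42},{"fingers":0.5,"travel":[-0.12,-0.195,0],"yaw":-0.5},{"fingers":0.5,"travel":[-0.138,-0.225,0],"yaw":-0.55},{"fingers":0.5,"travel":[-0.149,-0.242,0],"yaw":-0.58},{"fingers":0.5,"travel":[-0.152,-0.248,0],"yaw":-0.58},{"fingers":0.5,"travel":[-0.152,-0.248,0],"yaw":-0.58},{"fingers":0.5,"travel":[-0.152,-0.248,0],"yaw":-0.58}]'
python3 - <<'E'
from h import *
np.set_printoptions(precision=2,suppress=True)
o=manip.get_obs();print(tcp(o),o['joints'])
im,d=manip.get_image('wrist'); cv2.imwrite('pics/w4.png',im[:,:,::-1]); np.savez('pics/w4.npz',im=im,d=d)
p,T=pose('wrist',o); f,cx,cy=K(p)
v,u=np.mgrid[:480,:640]
X=np.stack([(u-cx)/f*d,-(v-cy)/f*d,-d],-1)@T[:3,:3].T+T[:3,3]
np.save('pics/w4X.npy',X)
m=(np.abs(X[...,2]-45)<4)&(d>0); print(m.sum(),X[m].min(0),X[m].max(0))
k=(d>0)&(X[...,2]>215)&(X[...,2]<240)&(u>260)&(u<380); print(k.sum(),X[k].mean(0),X[k].min(0),X[k].max(0))
r=(np.abs(X[...,2]-110)<5)&(d>0); print('rim',cv2.minAreaRect(X[r][:,:2].astype(np.float32)))
E
```

```text
clock: 5.8
tool_pos: [540.3, 167.5, 198.2]
tcp_rot: [0.0, 0.994, -0.105, -0.0]
wrist_force: [0.3, 0.1, -3.6]
grip_width: 0.426
[[  0.98  -0.21  -0.   540.3 ]
 [ -0.21  -0.98  -0.   167.47]
 [ -0.     0.    -1.   198.18]
 [  0.     0.     0.     1.  ]] [-0.46  0.47  0.08  2.02 -0.06  0.65 -2.12]
22031 [344.57 -41.84  41.  ] [646.26 273.89  49.  ]
6174 [541.72 167.32 225.91] [527.31 155.82 215.01] [552.17 187.95 228.66]
rim ((541.36669921875, 169.31607055664062), (190.13662719726562, 187.53164672851562), 77.91637420654297)
```

View pics/w4.png

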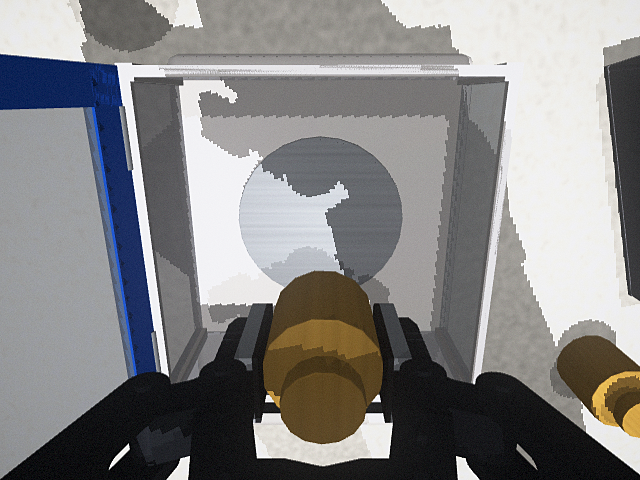

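The wrist view shows the weight upright, with the pan disc spanning columns 239–403 and its top at row 136. I'll work out the pan centre from those edges.

Run:
```python
from h import *
np.set_printoptions(precision=1,suppress=True)
o=manip.get_obs()
P=[onz('wrist',u,v,45,o)[:2] for u,v in((239,216),(403,216),(320,136))]; print(P)
b=np.array([.978,-.208]); print('from top edge',P[2]-55*b, 'mid',(P[0]+P[1])/2,'diam',np.linalg.norm(P[0]-P[1]))
(a)=np.array(P);A=np.c_[2*a,np.ones(3)];s=np.linalg.solve(A,(a**2).sum(1));print('circ',s[:2],np.sqrt(s[2]+s[0]**2+s[1]**2))
```

```text
[array([556., 221.]), array([532.9, 114.2]), array([595.4, 157.2])]
from top edge [541.6 168.6] mid [544.4 167.6] diam 109.26472928608466
circ [541.8 168.2] 54.69676828529709
```

```bash
python3 -m inch '[{"fingers":0.5,"travel":[0.0007,-0.0015,0.015],"yaw":0},{"fingers":0.5,"travel":[0.0007,-0.0015,0.04],"yaw":0},{"fingers":0.5,"travel":[0.0007,-0.0015,0.065],"yaw":0},{"fingers":0.5,"travel":[0.0007,-0.0015,0.085],"yaw":0},{"fingers":0.5,"travel":[0.0007,-0.0015,0.1],"yaw":0},{"fingers":0.5,"travel":[0.0007,-0.0015,0.112],"yaw":0},{"fingers":0.5,"travel":[0.0007,-0.0015,0.12],"yaw":0},{"fingers":0.5,"travel":[0.0007,-0.0015,0.124],"yaw":0},{"fingers":0.5,"travel":[0.0007,-0.0015,0.124],"yaw":0},{"fingers":0.5,"travel":[0.0007,-0.0015,0.124],"yaw":0}]'
python3 -m inch '[{"fingers":0.5,"travel":[0,0,0.001],"yaw":0},{"fingers":0.5,"travel":[0,0,0.002],"yaw":0}]'
python3 -m inch '[{"fingers":0.5,"travel":[0,0,0.0005],"yaw":0},{"fingers":0.5,"travel":[0,0,0.001],"yaw":0}]'
```

```text
clock: 7.1
tool_pos: [541.8, 170.5, 74.7]
tcp_rot: [-0.0, 0.995, -0.104, 0.0]
wrist_force: [-0.4, 0.1, -4.3]
grip_width: 0.427
clock: 7.35
tool_pos: [541.6, 170.4, 72.4]
tcp_rot: [-0.0, 0.995, -0.104, 0.0]
wrist_force: [0.6, 0.2, -4.5]
grip_width: 0.429
clock: 7.6
tool_pos: [541.5, 170.4, 71.2]
tcp_rot: [0.0, 0.995, -0.104, -0.0]
wrist_force: [-0.2, -0.8, -3.9]
grip_width: 0.43
```

```bash
python3 -m inch '[{"fingers":0.5,"travel":[0,0.001,0.0005],"yaw":0},{"fingers":0.5,"travel":[0,0.001,0.001],"yaw":0}]'
python3 -m inch '[{"fingers":0.5,"travel":[0,0,0.0005],"yaw":0},{"fingers":0.5,"travel":[0,0,0.0005],"yaw":0}]'
python3 -m inch '[{"fingers":0.5,"travel":[0,0,0.0005],"yaw":0},{"fingers":0.5,"travel":[0,0,0.0005],"yaw":0}]'
```

```text
clock: 7.85
tool_pos: [541.3, 169.2, 70.2]
tcp_rot: [0.0, 0.995, -0.104, -0.0]
wrist_force: [0.3, 0.2, -3.8]
grip_width: 0.429
clock: 8.1
tool_pos: [541.3, 169.3, 70.0]
tcp_rot: [-0.0, 0.995, -0.104, 0.0]
wrist_force: [-1.7, -1.2, 2.8]
grip_width: 0.428
clock: 8.35
tool_pos: [541.3, 169.3, 70.0]
tcp_rot: [-0.0, 0.995, -0.104, 0.0]
wrist_force: [-3.6, -0.3, 9.5]
grip_width: 0.426
```

Contact felt at TCP z 70. I'll ease off half a millimetre and open.

```bash
python3 -m inch '[{"fingers":0.5,"travel":[0,0,-0.0006],"yaw":0},{"fingers":0.1,"travel":[0,0,-0.0006],"yaw":0},{"fingers":0.0,"travel":[0,0,-0.0006],"yaw":0},{"fingers":-0.2,"travel":[0,0,-0.0006],"yaw":0},{"fingers":-0.4,"travel":[0,0,-0.0006],"yaw":0},{"fingers":-0.4,"travel":[0,0,-0.0006],"yaw":0},{"fingers":-0.4,"travel":[0,0,-0.0006],"yaw":0}]' 20
python3 - <<'E'
from h import *
im,d=manip.get_image('wrist'); cv2.imwrite('pics/w5.png',im[:,:,::-1])
E
```

```text
clock: 9.22
tool_pos: [541.3, 169.4, 69.8]
tcp_rot: [0.0, 0.995, -0.104, -0.0]
wrist_force: [0.5, -0.5, 0.5]
grip_width: 0.704
```

View pics/w5.png

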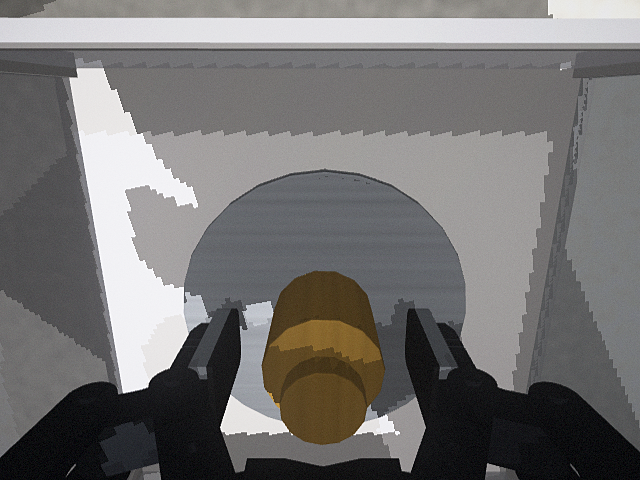

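The weight stands upright and free on the pan, at about (322,370), with the pads well clear of it. I'll retreat straight up, shut the fingers, and go out beyond the cover.

```bash
python3 -m inch '[{"fingers":-0.4,"travel":[0,0,-0.01],"yaw":0},{"fingers":-0.4,"travel":[0,0,-0.03],"yaw":0},{"fingers":-0.4,"travel":[0,0,-0.055],"yaw":0},{"fingers":-0.4,"travel":[0,0,-0.09],"yaw":0},{"fingers":-0.4,"travel":[0,0,-0.13],"yaw":0},{"fingers":0,"travel":[0,0,-0.18],"yaw":0},{"fingers":1,"travel":[0,0,-0.23],"yaw":0},{"fingers":1,"travel":[0,0,-0.265],"yaw":0},{"fingers":1,"travel":[0,0,-0.285],"yaw":0},{"fingers":1,"travel":[0,0,-0.29],"yaw":0},{"fingers":1,"travel":[0,0,-0.29],"yaw":0}]' 20
python3 - <<'E'
from h import *
np.set_printoptions(precision=2,suppress=True)
o=manip.get_obs();print(tcp(o),o['joints'])
for n in('wrist','scene'):
    im,d=manip.get_image(n); cv2.imwrite(f'pics/{n}6.png',im[:,:,::-1]); np.savez(f'pics/{n}6.npz',im=im,d=d)
E
```

```text
clock: 10.65
tool_pos: [541.0, 169.3, 359.7]
tcp_rot: [0.0, 0.995, -0.104, -0.0]
wrist_force: [0.1, 0.0, -0.3]
grip_width: -0.002
[[  0.98  -0.21  -0.   541.01]
 [ -0.21  -0.98  -0.   169.25]
 [ -0.     0.    -1.   359.73]
 [  0.     0.     0.     1.  ]] [-0.49  0.29  0.11  1.84 -0.04  1.01 -2.14]
```

View pics/wrist6.png

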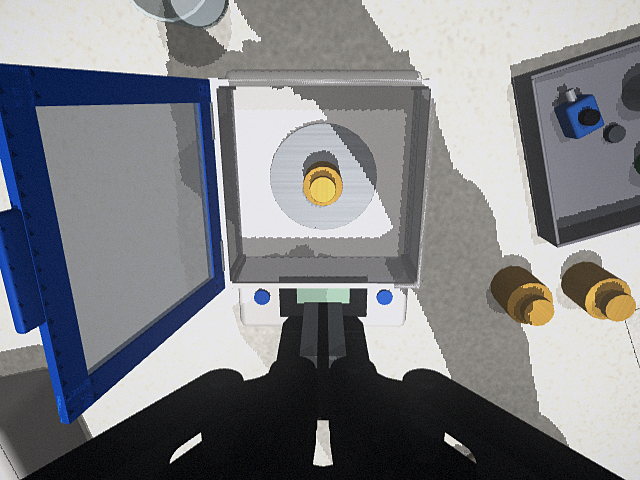

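View pics/scene6.png

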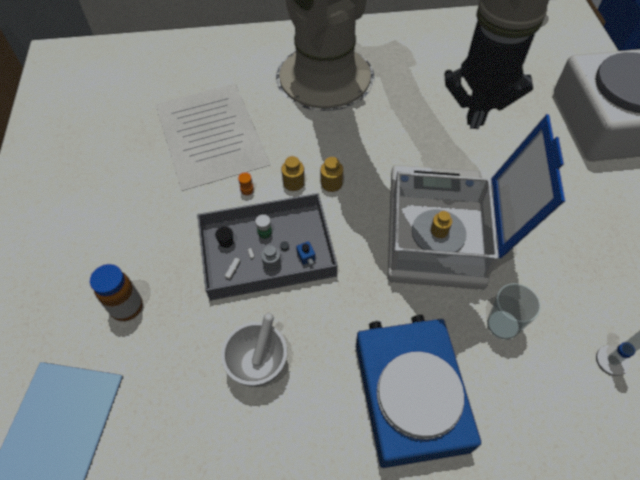

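The weight stands upright in the middle of the pan, and the crate and bystanders look untouched. I'll go over the leaning cover to its outer side, then down a little.

```bash
python3 -m inch '[{"fingers":1,"travel":[0,-0.02,0],"yaw":0},{"fingers":1,"travel":[0,-0.06,0],"yaw":0},{"fingers":1,"travel":[0,-0.1,0],"yaw":0},{"fingers":1,"travel":[0,-0.14,0],"yaw":0},{"fingers":1,"travel":[0,-0.17,0],"yaw":0},{"fingers":1,"travel":[0,-0.184,0],"yaw":0},{"fingers":1,"travel":[0,-0.186,0.01],"yaw":0},{"fingers":1,"travel":[0,-0.186,0.03],"yaw":0},{"fingers":1,"travel":[0,-0.186,0.045],"yaw":0},{"fingers":1,"travel":[0,-0.186,0.053],"yaw":0},{"fingers":1,"travel":[0,-0.186,0.053],"yaw":0}]'
python3 - <<'E'
from h import *
np.set_printoptions(precision=2,suppress=True)
o=manip.get_obs();print(tcp(o)[:3,3],o['joints'])
for n in('wrist','scene'):
    im,d=manip.get_image(n); cv2.imwrite(f'pics/{n}7.png',im[:,:,::-1])
    np.savez(f'pics/{n}7.npz',im=im,d=d)
s=cv2.imread('pics/scene7.png'); cv2.imwrite('pics/scene7z.png',cv2.resize(s[60:310,360:640],None,fx=2.3,fy=2.3))
E
```

```text
clock: 12.12
tool_pos: [579.8, 350.8, 306.4]
tcp_rot: [0.0, 0.995, -0.105, -0.0]
wrist_force: [-0.0, -1.0, 0.0]
grip_width: -0.005
[579.85 350.84 306.38] [-0.67  0.49  0.07  1.66 -0.04  1.   -2.37]
```

View pics/wrist7.png

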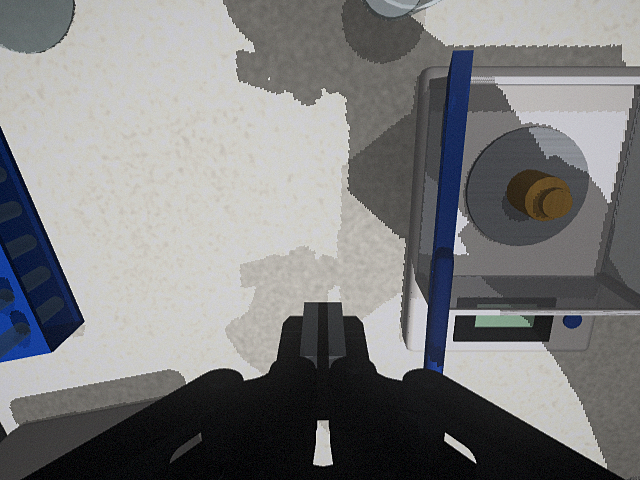

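View pics/scene7z.png

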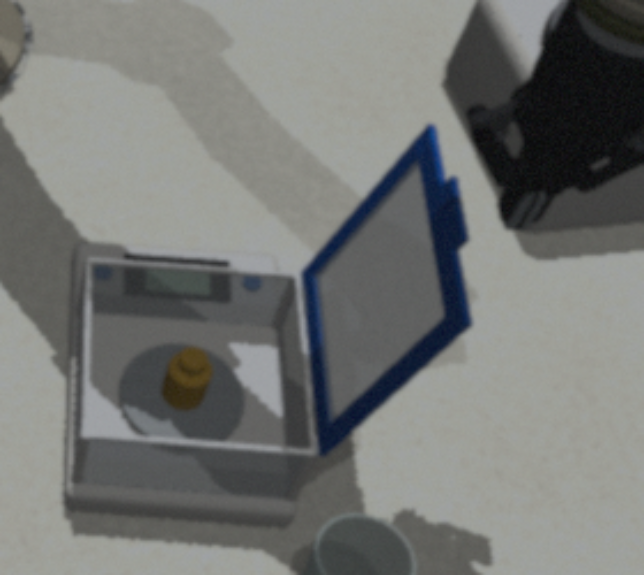

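The fingers stand outside the cover. The outer knuckle at (420,375) looks close to the cover's edge, so I'll measure the gripper's profile in tool coordinates.

Run:
```python
from h import *
np.set_printoptions(precision=1,suppress=True)
z=np.load('pics/wrist7.npz'); d=z['d'];im=z['im']
p=manip.camera_params('wrist');T=p['mount'];f,cx,cy=K(p)
v,u=np.mgrid[:480,:640]
X=np.stack([(u-cx)/f*d,-(v-cy)/f*d,-d],-1)@T[:3,:3].T+T[:3,3]
m=(d>0)&(d<260)&(im.max(-1)<70)&(X[...,2]<25)
for a in range(-100,25,6):
    q=X[m&(X[...,2]>=a)&(X[...,2]<a+6)]
    if len(q)>5: print(a,len(q),'y',q[:,1].min(),q[:,1].max(),'x',q[:,0].min(),q[:,0].max())
hsv=cv2.cvtColor(im,cv2.COLOR_RGB2HSV); b=cv2.inRange(hsv,(105,150,50),(125,255,255))>0
b&=(u>410)&(u<480)&(d>0)
q=X[b]; 
print('cover tool', q[q[:,2]<np.percentile(q[:,2],3)].mean(0), q.min(0),q.max(0))
for a in range(0,200,20):
    r=q[(q[:,2]>=a)&(q[:,2]<a+8)]
    if len(r): print(a,r.mean(0),r[:,1].min())
```

```text
-70 1987 y -17.739763924537755 17.662292833367857 x 13.413884196765096 18.10209002119413
-64 7602 y -56.769688868770594 56.69183783152163 x 6.615974327137678 17.94987135269718
-58 8847 y -53.91415059921316 54.13043263458846 x 0.06188973148201171 17.809313767704424
-52 5952 y -48.50519197074558 48.47097164948548 x -0.7533416205172756 17.433554523702007
-46 5822 y -43.793804238378264 44.05261629490381 x -11.32733148135327 14.733581931205734
-40 8653 y -38.95579697753968 38.767868892731826 x -12.650501182252228 13.767242515930832
-34 3999 y -35.05729004180242 34.557463924175295 x -13.072897685313038 13.92483133075892
-28 1207 y -28.6760282302307 27.442064413501257 x -7.062177458481855 13.496000879711758
-22 1262 y -15.86848714534557 10.169317559155738 x -12.522584254777371 11.457687154194915
-16 851 y -13.705848666718358 13.519219547949383 x 5.485549005507636 11.14193896903312
-10 847 y -13.519905606867674 13.528135839424815 x 5.463452858425526 11.206278210582767
-4 773 y -13.52385335452576 13.492573424285943 x 5.310964346421983 11.181971748426903
2 1186 y -13.608056976130179 42.97222767868819 x -13.994775400672296 30.0757345453668
8 492 y -11.997844077195948 43.881323816384494 x -12.505351193500204 30.26370737046649
14 110 y 38.58582840964633 45.69842803026967 x -20.9122641983045 91.10217164569946
20 59 y 40.106448518930556 41.599116597359 x -23.497223054512347 92.22188111470889
cover tool [13.2 39.9  4. ] [-74.5  30.5 -30.3] [ 92.6  84.3 182.8]
0 [13.  39.7  5.3] 36.84265006754841
20 [62.3 41.  22.3] 40.290600761046484
180 [ 12.   83.4 180.9] 82.53134365976939
```

The finger is 27 mm thick up to 40 mm behind the tip, and the tab lies alongside it with about 24 mm to go. I'll sweep the cover up towards vertical slowly.

```bash
python3 -m inch '[{"fingers":1,"travel":[0,0.01,0],"yaw":0},{"fingers":1,"travel":[0,0.018,0],"yaw":0},{"fingers":1,"travel":[0,0.023,0],"yaw":0},{"fingers":1,"travel":[0,0.028,0],"yaw":0},{"fingers":1,"travel":[0,0.034,0],"yaw":0},{"fingers":1,"travel":[0,0.04,0],"yaw":0},{"fingers":1,"travel":[0,0.047,0],"yaw":0},{"fingers":1,"travel":[0,0.054,0],"yaw":0},{"fingers":1,"travel":[0,0.061,0],"yaw":0},{"fingers":1,"travel":[0,0.068,0],"yaw":0},{"fingers":1,"travel":[0,0.0735,0],"yaw":0},{"fingers":1,"travel":[0,0.0735,0],"yaw":0}]'
python3 - <<'E'
from h import *
im,d=manip.get_image('scene'); s=im[:,:,::-1]; cv2.imwrite('pics/scene8z.png',cv2.resize(s[60:310,360:640],None,fx=2.3,fy=2.3))
E
```

```text
clock: 13.72
tool_pos: [564.6, 278.6, 306.8]
tcp_rot: [0.0, 0.994, -0.105, -0.0]
wrist_force: [0.9, -0.2, 0.1]
grip_width: 0.0
```

View pics/scene8z.png

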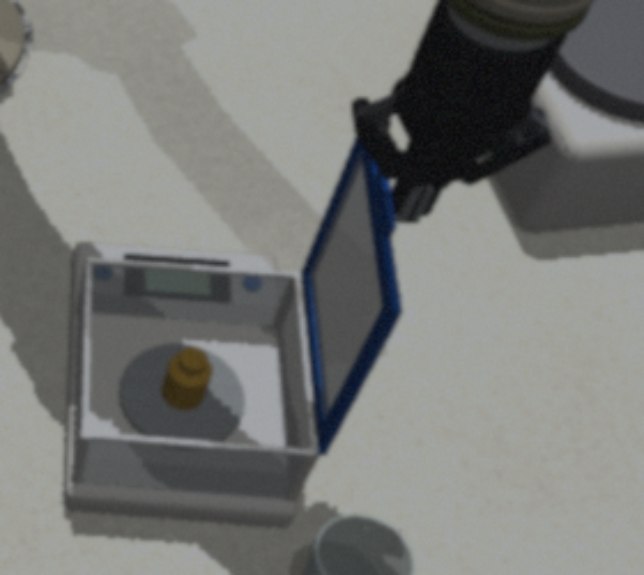

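The cover is being pushed near vertical by the fingertip. Continuing along the arc.

```bash
python3 -m inch '[{"fingers":1,"travel":[0,0.01,0.0005],"yaw":0},{"fingers":1,"travel":[0,0.021,0.0015],"yaw":0},{"fingers":1,"travel":[0,0.031,0.003],"yaw":0},{"fingers":1,"travel":[0,0.041,0.005],"yaw":0},{"fingers":1,"travel":[0,0.051,0.0075],"yaw":0},{"fingers":1,"travel":[0,0.061,0.01],"yaw":0},{"fingers":1,"travel":[0,0.071,0.0135],"yaw":0},{"fingers":1,"travel":[0,0.081,0.0175],"yaw":0},{"fingers":1,"travel":[0,0.09,0.022],"yaw":0},{"fingers":1,"travel":[0,0.099,0.027],"yaw":0},{"fingers":1,"travel":[0,0.1075,0.033],"yaw":0},{"fingers":1,"travel":[0,0.116,0.039],"yaw":0}]'
python3 - <<'E'
from h import *
im,d=manip.get_image('scene'); s=im[:,:,::-1]; cv2.imwrite('pics/scene9z.png',cv2.resize(s[60:310,360:640],None,fx=2.3,fy=2.3))
E
```

```text
clock: 15.28
tool_pos: [540.4, 165.4, 267.4]
tcp_rot: [0.0, 0.995, -0.104, -0.0]
wrist_force: [0.5, 0.9, 1.2]
grip_width: 0.001
```

View pics/scene9z.png

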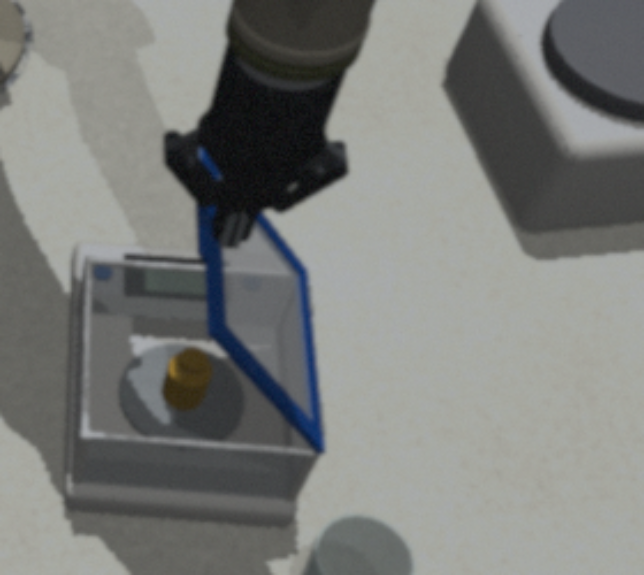

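The measured pose matches the plan at about 50°. Continuing.

```bash
python3 -m inch '[{"fingers":1,"travel":[0,0.006,0.005],"yaw":0},{"fingers":1,"travel":[0,0.012,0.01],"yaw":0},{"fingers":1,"travel":[0,0.0175,0.0155],"yaw":0},{"fingers":1,"travel":[0,0.0227,0.021],"yaw":0},{"fingers":1,"travel":[0,0.0278,0.027],"yaw":0},{"fingers":1,"travel":[0,0.0326,0.033],"yaw":0},{"fingers":1,"travel":[0,0.037,0.0395],"yaw":0},{"fingers":1,"travel":[0,0.0414,0.046],"yaw":0},{"fingers":1,"travel":[0,0.0454,0.0527],"yaw":0},{"fingers":1,"travel":[0,0.049,0.0595],"yaw":0},{"fingers":1,"travel":[0,0.0523,0.0665],"yaw":0},{"fingers":1,"travel":[0,0.0554,0.0737],"yaw":0}]'
```

```text
clock: 16.82
tool_pos: [529.1, 111.5, 193.7]
tcp_rot: [0.0, 0.995, -0.104, -0.0]
wrist_force: [-0.4, -0.1, 0.2]
grip_width: 0.002
```

```bash
python3 -m inch '[{"fingers":1,"travel":[0,0.002,0.0055],"yaw":0},{"fingers":1,"travel":[0,0.004,0.011],"yaw":0},{"fingers":1,"travel":[0,0.0055,0.016],"yaw":0},{"fingers":1,"travel":[0,0.007,0.021],"yaw":0},{"fingers":1,"travel":[0,0.008,0.026],"yaw":0},{"fingers":1,"travel":[0,0.0092,0.0305],"yaw":0},{"fingers":1,"travel":[0,0.01,0.035],"yaw":0},{"fingers":1,"travel":[0,0.0108,0.039],"yaw":0},{"fingers":1,"travel":[0,0.0114,0.043],"yaw":0},{"fingers":1,"travel":[0,0.0118,0.0465],"yaw":0},{"fingers":1,"travel":[0,0.0121,0.0495],"yaw":0},{"fingers":1,"travel":[0,0.0124,0.052],"yaw":0}]'
python3 -m inch '[{"fingers":1,"travel":[0,0,0.0015],"yaw":0},{"fingers":1,"travel":[0,0,0.003],"yaw":0},{"fingers":1,"travel":[0,0,0.0045],"yaw":0},{"fingers":1,"travel":[0,0,0.006],"yaw":0},{"fingers":1,"travel":[0,0,0.006],"yaw":0}]'
```

```text
clock: 18.32
tool_pos: [526.5, 99.6, 142.0]
tcp_rot: [0.0, 0.995, -0.104, -0.0]
wrist_force: [0.5, -0.6, 0.6]
grip_width: -0.002
clock: 18.95
tool_pos: [526.5, 99.7, 136.0]
tcp_rot: [0.0, 0.995, -0.104, -0.0]
wrist_force: [-0.3, 0.4, -1.0]
grip_width: 0.0
```

```bash
python3 -m inch '[{"fingers":1,"travel":[0,0,0.001],"yaw":0},{"fingers":1,"travel":[0,0,0.002],"yaw":0},{"fingers":1,"travel":[0,0,0.002],"yaw":0}]'
python3 -m inch '[{"fingers":1,"travel":[0,0,0.0007],"yaw":0},{"fingers":1,"travel":[0,0,0.0014],"yaw":0},{"fingers":1,"travel":[0,0,0.0014],"yaw":0}]'
python3 - <<'E'
from h import *
for n in('scene','wrist'):
    im,d=manip.get_image(n); s=im[:,:,::-1]; cv2.imwrite(f'pics/{n}10.png',s if n=='wrist' else cv2.resize(s[60:310,360:640],None,fx=2.3,fy=2.3))
E
```

```text
clock: 19.32
tool_pos: [526.5, 99.7, 134.1]
tcp_rot: [0.0, 0.995, -0.104, -0.0]
wrist_force: [-0.6, -1.0, 0.4]
grip_width: 0.001
clock: 19.7
tool_pos: [526.5, 99.6, 133.0]
tcp_rot: [-0.0, 0.995, -0.104, 0.0]
wrist_force: [-1.4, -0.2, 4.5]
grip_width: 0.005
```

View pics/scene10.png

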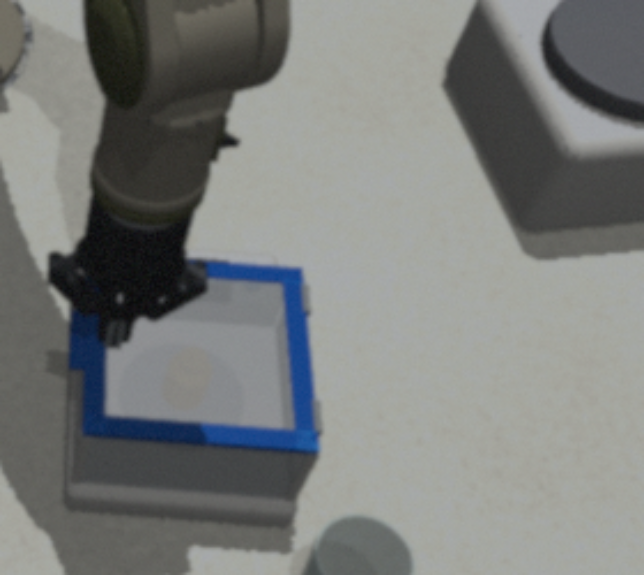

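View pics/wrist10.png

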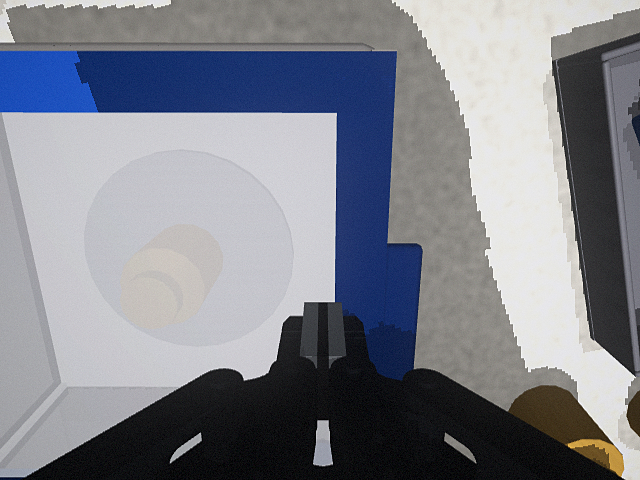

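The cover looks flat with the weight upright beneath it, and the force rises at TCP z 133 mm, as predicted for closed. I'll make one small confirming press, then retreat.

```bash
python3 -m inch '[{"fingers":1,"travel":[0,0,0.0004],"yaw":0},{"fingers":1,"travel":[0,0,0.0004],"yaw":0}]'
python3 -m inch '[{"fingers":1,"travel":[0,0,-0.005],"yaw":0},{"fingers":1,"travel":[0,0,-0.02],"yaw":0},{"fingers":1,"travel":[0,0,-0.05],"yaw":0},{"fingers":1,"travel":[0,0,-0.09],"yaw":0},{"fingers":1,"travel":[-0.02,0,-0.14],"yaw":0},{"fingers":1,"travel":[-0.03,0.03,-0.18],"yaw":0},{"fingers":1,"travel":[-0.03,0.07,-0.2],"yaw":0},{"fingers":1,"travel":[-0.03,0.11,-0.2],"yaw":0},{"fingers":1,"travel":[-0.03,0.13,-0.2],"yaw":0},{"fingers":1,"travel":[-0.03,0.13,-0.2],"yaw":0}]'
python3 - <<'E'
from h import *
np.set_printoptions(precision=1,suppress=True)
o=manip.get_obs(); im,d=manip.get_image('top'); cv2.imwrite('pics/top11.png',im[:,:,::-1])
i2,d2=manip.get_image('scene'); cv2.imwrite('pics/scene11.png',i2[:,:,::-1])
for n,I,D in(('top',im,d),('scene',i2,d2)):
    hsv=cv2.cvtColor(I,cv2.COLOR_RGB2HSV); b=(cv2.inRange(hsv,(105,150,50),(125,255,255))>0)&(D>0)
    v,u=np.nonzero(b); X=np.array([dep(n,a,c,D[c,a]) for a,c in zip(u,v)])
    w=(np.abs(X[:,0]-541)<130)&(np.abs(X[:,1]-169)<130)&(X[:,2]>80); X=X[w]
    A=np.c_[X[:,:2]-[541,169],np.ones(len(X))]; s=np.linalg.lstsq(A,X[:,2],rcond=None)[0]
    print(n,len(X),'plane slope',s, 'along hinge y',s[:2]@[.208,.978],'z pct',np.percentile(X[:,2],[2,50,98]))
E
```

```text
clock: 20.05
tool_pos: [526.6, 99.6, 133.0]
tcp_rot: [-0.0, 0.995, -0.104, 0.0]
wrist_force: [-2.4, -0.4, 8.8]
grip_width: 0.004
clock: 21.3
tool_pos: [469.7, -22.6, 333.3]
tcp_rot: [-0.0, 0.994, -0.106, 0.0]
wrist_force: [0.8, 1.0, 0.4]
grip_width: 0.001Traceback (most recent call last):
  File "<stdin>", line 7, in <module>
  File "h.py", line 16, in dep
    c,d=ray(n,u,v,o); return c+d*D
        ~~~^^^^^^^^^
  File "h.py", line 11, in ray
    p,T=pose(n,o); f,cx,cy=K(p)
        ~~~~^^^^^
  File "h.py", line 8, in pose
    p=manip.camera_params(n)
ValueError: time passes only in moves, steps and waits
```

View pics/top11.png

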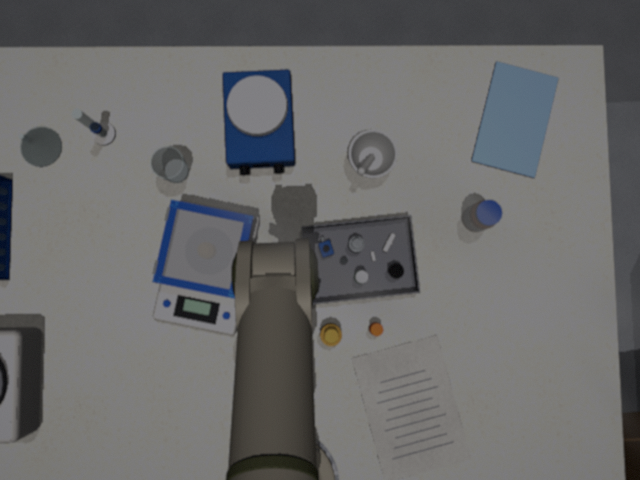

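View pics/scene11.png

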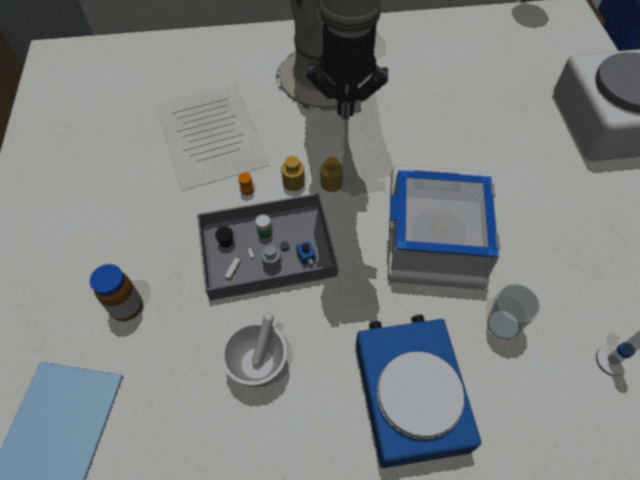

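Both views show the cover down and everything else in place. My plane check called camera_params too often, so I'll redo it with a single call per camera.

Run:
```python
from h import *
np.set_printoptions(precision=4,suppress=True)
for n in('top','scene'):
    p,T=pose(n); I,d=manip.get_image(n); f,cx,cy=K(p)
    v,u=np.mgrid[:480,:640]
    X=np.stack([(u-cx)/f*d,-(v-cy)/f*d,-d],-1)@T[:3,:3].T+T[:3,3]
    hsv=cv2.cvtColor(I,cv2.COLOR_RGB2HSV); b=(cv2.inRange(hsv,(105,150,50),(125,255,255))>0)&(d>0)
    b&=(np.abs(X[...,0]-541)<130)&(np.abs(X[...,1]-169)<130)&(X[...,2]>105)&(X[...,2]<140)
    X=X[b]; A=np.c_[X[:,:2]-[541,169],np.ones(len(X))]; s=np.linalg.lstsq(A,X[:,2],rcond=None)[0]
    print(n,len(X),'slope',s,'along y',s[:2]@[.208,.978],np.percentile(X[:,2],[2,50,98]))
```

```text
top 1339 slope [ -0.0005  -0.     116.8721] along y -0.00010109997679581154 [111.7122 116.9201 122.3143]
scene 2588 slope [ -0.0005   0.0014 116.0225] along y 0.0013124007045072206 [112.3673 116.0463 119.3225]
```

The cover is flat to within about 0.001 rad, with its face at z 116–117 mm (116 nominal). Handing in.

```bash
python3 -c "
from workcell import manip
print(manip.job_done(), manip.get_obs()['clock'])"
```

```text
the job is handed in; nothing more can be done
the job is handed in; nothing more can be done
```

I moved the brass weight from the crate to the middle of the pan, let go of it, and folded the draught cover fully down over it. The job was handed in at about 21.5 s; no verdict was reported.

- **Weight:** I released it about 1 mm from the measured pan centre. After release, the wrist and scene images showed it upright and free on the pan. The force as it touched down was about 14 N.
- **Cover:** I swept it down slowly with the closed fingertips until it met the rim at the expected height, with at most 9 N in the readings. Afterwards both cameras measured its face at z 116–117 mm (116 nominal), flat to about 0.001 rad.
- **Everything else:** By eye in the final scene and top views, the other crate parts, mortar, beaker and jar were where they started. The arm had retreated clear of everything.
- **Check that failed:** My first cover-flatness script stopped with an error because it called `camera_params` too often. The rerun gave the figures above, and no measurements disagreed.

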